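# Tools back into the foam tray

## Task

Put the four hand tools that lie on the worktop - the spirit level, the screwdriver, the seam roller and the tape measure - back into the tray, each fully down in the foam cut-out of its own shape and lined up with it. Let go of them all, and leave the brush and the marker pen where they lie.

Things in the scene. Friction and masses are not known exactly. Their poses are not given: they have to be found in the camera images.
- spirit_level: Short spirit level with a pale metal body and black ends, standing on its narrow edge: 22 mm thick (x), 214 mm long (y), 42 mm high (z up). Origin: centre of its underside. Both ends are alike. Loose, 0.13 kg. Grasp across the 22 mm.
- screwdriver: Screwdriver lying flat, 192 mm long (y), z up. Handle (yellow and black, round, 28 mm thick) from y = +4 to +96 mm, its middle line 14 mm above the underside; blade (6 mm rod) from y = +4 to -96 mm, 15 mm above the underside. Origin: half-way along, at the underside of the handle. Loose, 0.085 kg. Grasp the handle across x, at about y = +45 mm.
- seam_roller: Seam roller lying flat, 192 mm long (y), z up: blue handle from y = -4 to +96 mm, x = -15 to +7 mm (so its middle is at x = -4 mm) and 20 mm high; bent wire stem; black rubber roller, 31 mm in diameter, 30 mm wide across x, its axle at y = -80 mm. Origin: half-way along, at the underside. Loose, 0.11 kg. Grasp the handle across x, at about y = +45 mm.
- tape_measure: Pocket tape measure lying on its flat side, yellow and black, 30 mm high (z up); body from x = -29 to +31 mm and y = -29 to +37 mm (the small white end hook stands out at the -y end, on the -x side). Origin: at the underside of the body. Loose, 0.14 kg. Grasp across the 60 mm of x, at y = 0.
- level_foam: Fixed dark foam module, 250 (y) x 94 (x) x 28 mm high, one of four side by side in a tray, +y to the robot. Origin: centre of its underside, 3 mm above the worktop. Tool home: its origin over this one, its axes along these. Cut-out: plain slot 33 x 226 mm, finger scoops at mid-length, 14 mm deep (light floor at z = +14 mm). The level stands in it, either end first.
- screwdriver_foam: Fixed dark foam module, 250 (y) x 94 (x) x 28 mm high, one of four side by side in a tray, +y to the robot. Origin: centre of its underside, 3 mm above the worktop. Tool home: its origin over this one, its axes along these. Cut-out: handle part 40 mm wide, y = -3 to +103 mm, finger scoops at y = +50; blade part 16 mm wide, to y = -103; 10 mm deep (light floor at z = +18 mm).
- roller_foam: Fixed dark foam module, 250 (y) x 94 (x) x 28 mm high, one of four side by side in a tray, +y to the robot. Origin: centre of its underside, 3 mm above the worktop. Tool home: its origin over this one, its axes along these. Cut-out: handle part x = -21 to +13, y = -10 to +103 mm, narrow neck, roller part x = -22 to +23, y = -103 to -54; 8 mm deep (light floor at z = +20 mm).
- tape_foam: Fixed dark foam module, 250 (y) x 94 (x) x 28 mm high, one of four side by side in a tray, +y to the robot. Origin: centre of its underside, 3 mm above the worktop. Tool home: its origin over this one, its axes along these. Cut-out: nearly square pocket, x = -35 to +37, y = -35 to +43 mm, and a notch for the end hook at the -y end; 12 mm deep (light floor at z = +16 mm).
- brush: Bystander: flat brush with a wooden handle, 200 mm long (y), 27 mm wide, 12 mm high; leave it alone. Origin: centre of its underside. Loose.
- marker: Bystander: marker pen, white with a black cap, 137 mm long (y), 16 mm thick; leave it alone. Origin: centre of its underside. Loose.

How it is judged (in metres and radians):
At the end, for the whole second after the job is handed in: Each tool is in its own cut-out: its origin within 12 mm (tape measure 15) of the module's seen from above, its underside within 4 mm of the floor, level within 0.08 rad (the screwdriver may be rolled), within 0.15 rad (tape measure 0.25) of the module's long direction; all released and at rest (horizontal distance between spirit_level and level_foam below 0.012 m and z of spirit_level in the frame of level_foam below 0.018 m and angle between each of spirit_level, seam_roller, tape_measure's own z axis and vertical below 0.08 rad and angle between the y axis of spirit_level and the y axis of level_foam, either way round below 0.15 rad and linear speed of each of spirit_level, screwdriver, seam_roller, tape_measure below 0.02 m/s and contact force between each of spirit_level, screwdriver, seam_roller, tape_measure and the fingers below 0.05 N and horizontal distance between screwdriver and screwdriver_foam below 0.012 m and z of screwdriver in the frame of screwdriver_foam below 0.022 m and angle between screwdriver's own y axis and vertical between 1.49 and 1.65 rad and angle between the y axis of screwdriver and the y axis of screwdriver_foam, either way round below 0.15 rad and horizontal distance between seam_roller and roller_foam below 0.012 m and z of seam_roller in the frame of roller_foam below 0.024 m and angle between the y axis of seam_roller and the y axis of roller_foam, either way round below 0.15 rad and horizontal distance between tape_measure and tape_foam below 0.015 m and z of tape_measure in the frame of tape_foam below 0.02 m and angle between the y axis of tape_measure and the y axis of tape_foam, either way round below 0.25 rad); the robot touches nothing.
It fails at once if the brush is shifted by more than 30 mm (distance of brush from where it was at the start of the episode above 0.03 m).
It fails at once if the marker pen is shifted by more than 30 mm (distance of marker from where it was at the start of the episode above 0.03 m).
It also fails if it takes over 112 s, if anything falls off the work surface, if the arm or the gripper's body presses on something with over 40 N, if the wrist force passes 120 N, or if a joint passes its speed limit or range.

## Robot

A 7-joint arm with a two-finger parallel gripper is mounted at the origin on a cart in front of the work surface, level with it; the furniture and walls round the work are solid. World frame = base frame: x ahead of the robot, y to its left, z up, the work surface at z = 0. Lengths are in m, angles in degrees, forces in N, time in s.
With the tool pointing down it reaches from about 0.425 to 0.875 m from the base axis. Payload 4.7 kg.
Tool frame: the origin (TCP) lies at the very end of the fingers, on their centre line; the grasp point (between the pads) lies env.hold_point_z behind it (env.hold_point_z is the distance from the TCP to the grasp point, in m); z points along the fingers, y is the line along which they close (so a half turn about z gives the same grasp; the last joint's range is limited). The gripper opens to 87 mm and grips with 3 to 60 N. Pads are 19 mm wide; open, the fingers measure 117 mm over their backs; the gripper's body (75 mm by 190 mm) begins 51 mm behind the grasp point.
Start: joints at [-76.37, 18.392, -4.016, 83.108, 1.295, 78.541, -3.26], TCP at [0.144, 0.634, 0.223] pointing down, gripper open.
Joint ranges: [-163.93, 163.93], [-17.29, 119.83], [-79.2, 71.16], [3.27, 140.29], [-89.18, 269.18], [5.43, 117.66], [-154.24, 154.24]. Speed limits (degrees/s): [147.25, 147.25, 180, 180, 180, 180, 180].

## Interface

Orientations are given as [roll, pitch, yaw] about the fixed x, y, z axes, in that order (R = Rz(yaw) Ry(pitch) Rx(roll)).
In Python, from cell import env gives the robot as it stands.
- The arm moves only by the shell command python3 -m jog 'ROWS' [FORCE]. ROWS is JSON, a list of rows, each an object with "dp": the shift along the tool's x, y, z in cm, a list of three; "twist": the turn about the tool's z in degrees; "fingers": the opening, from 0 (shut) to 1 (fully open). A call has 1 to 8 rows; each row is the pose to reach, as a shift and turn from the pose commanded when the call began, along the tool's axes at that moment; what a row does not reach only later rows make up. A row lasts 1/8 s, in which the tool goes at most 62.5 mm and 10.7 degrees, less where a joint would pass 70% of its speed; a pose out of reach is approached as far as the arm can. A call with a gripper value outside its range is refused whole. The fingers move at their own pace and stop on an object; FORCE is the grip in N (left out, the last holds). Time passes only in rows, so rows that repeat a pose let the fingers close. It gives the time, the measured TCP pose, the force, the opening and the grip force at its end, in the units of the state.
- env.get_obs(): the state, without advancing time (a new reading comes with each control period).
- env.read_camera(name): name is "side" or "top" or "wrist"; returns a dict with "pixels" (400x640x3 uint8, blue, green, red), "depth" (400x640 float32, m along the optical axis (not along the pixel's ray), 0 where there is no reading), "fx", "fy", "cx", "cy" (pixels), "rvec" (rotation vector, rad) and "tvec" (3), from world to camera coordinates, as OpenCV has them. Camera axes: x right, y down, z forward; pixel columns grow to the right and rows downward; lengths in m; the calibration is good to about 2 mm. A picture is of the moment at which its call begins.
- env.sign_off(): hands the job in; it is judged then, once.
The state is a dict: "time_s": time; "qpos": joint angles; "joint_velocities": joint speeds; "effort": joint torques, N m; "tool_pos": TCP position; "tool_rot": TCP orientation; "force": force on the tool from outside, world axes, zero at the start; "wrist_torque": the same for the moment, N m; "grip_width": finger opening in m; "grasp_force": force on a finger pad.
Only numpy, scipy, OpenCV 4.12 (cv2) and the standard library are available. Lean on these libraries where they do the work, as an engineer would, in place of code of your own. Each camera call takes 0.05 s, during which the arm holds its last target. There are 200 camera calls.

## Working session

There is one attempt and no reset: what is moved stays moved. The work goes in short steps, Python scripts to look and compute and a shell command to move; the robot and the scene stay as the last step left them, time stands still between calls to the robot, and variables do not carry over. Pictures are saved under pics/ and viewed, at most 14 in all, crops included, and the job is handed in when it is done.

```bash
ls; mkdir -p pics
cat > h.py <<'E'
import numpy as np, cv2
from cell import env
def cam(n,save=None):
    d=env.read_camera(n); R,_=cv2.Rodrigues(np.array(d['rvec'],float)); t=np.array(d['tvec'],float).ravel()
    z=d['depth']; v,u=np.mgrid[0:z.shape[0],0:z.shape[1]]
    P=np.stack([(u-d['cx'])/d['fx']*z,(v-d['cy'])/d['fy']*z,z],-1)
    W=(P-t)@R; W[z==0]=np.nan
    d['W']=W
    if save: cv2.imwrite('pics/'+save,d['pixels'])
    return d
E
python3 - <<'E'
from h import *
for n in('top','side'):
    d=cam(n,n+'0.png'); np.save(n+'W.npy',d['W']); print(n,d['fx'],d['tvec'])
o=env.get_obs(); print(o, env.hold_point_z)
E
```

```text
pics
top 391.50898850278173 [0.09832302 0.54479809 0.94114603]
side 384.58398742501487 [0.54800703 0.01859312 1.07956915]
{'time_s': 0.1, 'qpos': array([-76.37046875,  18.43362909,  -4.01741773,  83.16826644,
         1.29537169,  78.5405509 ,  -3.25996188]), 'joint_velocities': array([ 0.02626467, -0.06834498,  0.03000172, -0.06109425,  0.00056507,
       -0.00987083,  0.08071841]), 'effort': array([ 6.99880525e-05, -4.92564654e+01, -4.05493928e-01, -3.13403320e+01,
       -6.41384278e-02,  3.93498782e-02,  7.66445578e-05]), 'tool_pos': array([0.14416654, 0.63330183, 0.22158145]), 'tool_rot': array([-1.79902815e+02,  5.24647398e-03,  1.67181978e+02]), 'force': array([-0.32110016,  0.26314452,  0.25061374]), 'wrist_torque': array([-0.00212972, -0.00957209,  0.02581578]), 'grasp_force': 0.0, 'grip_width': 0.08684956569686754} 0.0187
```

View pics/top0.png

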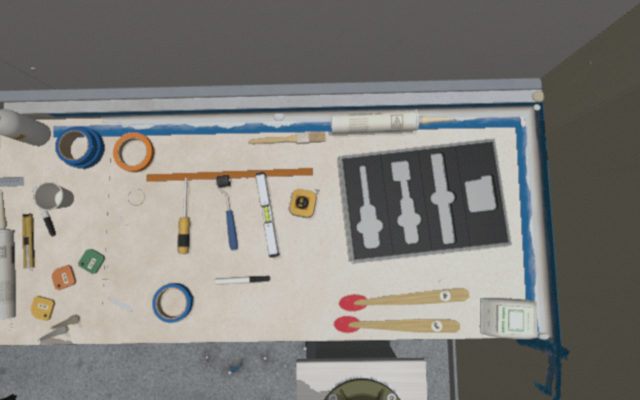

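View pics/side0.png

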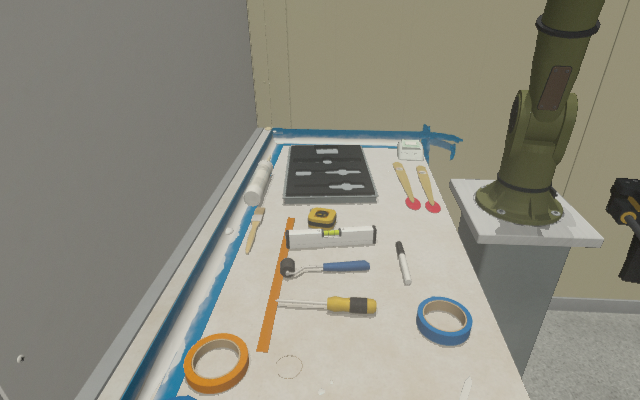

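The top view shows the screwdriver at (183,222), the roller at (229,212), the level at (267,215), the tape at (303,203) and the tray at (425,200). The tray cut-outs run left to right: screwdriver, roller, level, tape. The marker is at (243,280) and the brush at (288,139).

```bash
cat > m.py <<'E'
from h import *
d=cam('top'); W=d['W']; im=d['pixels']
np.save('topW.npy',W)
def p(u,v): return np.round(W[v,u],3)
for n,(u,v) in dict(table=(330,250),base=(360,375),foamTL=(345,160),foamTR=(492,148),foamBR=(505,240),foamBL=(356,255)).items(): print(n,p(u,v))
H=W[...,2]
def pca(name,box,zmin,zmax=.2,mask=None):
    u0,v0,u1,v1=box; w=W[v0:v1,u0:u1].reshape(-1,3); 
    m=(w[:,2]>zmin)&(w[:,2]<zmax)
    if mask is not None: m&=mask[v0:v1,u0:u1].ravel()
    q=w[m]; r=cv2.minAreaRect((q[:,:2]*1000).astype(np.float32))
    print(name,m.sum(),'rect c',np.round(r[0],1),'size',np.round(r[1],1),'ang',round(r[2],1),'zmax',np.round(np.percentile(q[:,2],[5,50,95]),3),'corners',np.round(cv2.boxPoints(r)).tolist())
pca('sd',(170,176,198,262),.007)
pca('rol',(212,172,242,254),.007)
pca('lev',(250,166,284,262),.015)
pca('tape',(284,184,322,222),.012)
pca('mark',(210,270,275,290),.006)
g=im.astype(int); light=(g.min(2)>120)
for n,b in dict(fs=(352,160,386,252),fr=(388,158,424,248),fl=(426,148,458,248),ft=(462,170,500,218)).items(): pca(n,b,.0,.1,light)
dark=(g.max(2)<70); pca('tray',(335,135,515,265),.02,.06,dark)
E
python3 m.py
```

```text
table [ 0.421  0.07  -0.002]
base [ 0.117  0.003 -0.002]
foamTL [0.643 0.028 0.032]
foamTR [ 0.666 -0.337  0.032]
foamBR [ 0.438 -0.355  0.031]
foamBL [0.409 0.007 0.034]
sd 513 rect c [514.5 432.7] size [ 28.4 188.6] ang 87.0 zmax [0.013 0.023 0.029] corners [[420.0, 423.0], [608.0, 414.0], [609.0, 442.0], [421.0, 452.0]]
rol 551 rect c [521.2 321.2] size [190.2  39.3] ang 12.3 zmax [0.011 0.017 0.031] corners [[424.0, 320.0], [433.0, 282.0], [618.0, 322.0], [610.0, 361.0]]
lev 802 rect c [512.  224.7] size [212.8  21.8] ang 9.3 zmax [0.024 0.039 0.042] corners [[405.0, 218.0], [409.0, 197.0], [619.0, 231.0], [615.0, 253.0]]
tape 629 rect c [542.1 134.5] size [61.7 73.8] ang 78.6 zmax [0.024 0.029 0.032] corners [[500.0, 112.0], [572.0, 97.0], [584.0, 157.0], [512.0, 172.0]]
mark 345 rect c [351.9 290.5] size [ 15.7 136.9] ang 2.2 zmax [0.009 0.013 0.018] corners [[342.0, 359.0], [347.0, 222.0], [362.0, 222.0], [357.0, 359.0]]
fs 984 rect c [520.4 -30.8] size [ 68.9 214.9] ang 82.9 zmax [0.017 0.02  0.023] corners [[409.0, -52.0], [623.0, -78.0], [631.0, -10.0], [418.0, 17.0]]
fr 1116 rect c [ 537.5 -122.9] size [204.8  56.3] ang 4.8 zmax [0.019 0.022 0.025] corners [[433.0, -104.0], [438.0, -160.0], [642.0, -142.0], [637.0, -86.0]]
fl 1107 rect c [ 553.3 -211.8] size [240.9  56.4] ang 3.6 zmax [0.013 0.016 0.019] corners [[431.0, -191.0], [435.0, -248.0], [675.0, -232.0], [672.0, -176.0]]
ft 855 rect c [ 560.5 -315.1] size [95. 88.] ang 5.3 zmax [0.016 0.018 0.021] corners [[509.0, -276.0], [517.0, -363.0], [612.0, -355.0], [604.0, -267.0]]
tray 10003 rect c [ 541.4 -163.8] size [247.4 373.8] ang 5.4 zmax [0.027 0.03  0.033] corners [[401.0, 11.0], [436.0, -361.0], [682.0, -338.0], [647.0, 34.0]]
```

```bash
cat > to.py <<'E'
# usage: to.py x y z yaw (mm,deg): prints dp (cm), twist (deg) from the measured pose
import sys; from h import *
o=env.get_obs(); p=o['tool_pos']; from scipy.spatial.transform import Rotation as Ro
R=Ro.from_euler('xyz',o['tool_rot'],degrees=True).as_matrix()
x,y,z,yaw=map(float,sys.argv[1:])
tw=(o['tool_rot'][2]-yaw+90)%180-90
print('dp',np.round(R.T@(np.array([x,y,z])/1000-p)*100,2),'twist',round(tw,1),'t',o['time_s'],'force',np.round(o['force'],1),'w',round(o['grip_width'],4),'gf',round(o['grasp_force'],1))
E
cat > foam.py <<'E'
import numpy as np
c=np.array([541.4,-163.8]);a=np.radians(95.4);ex=np.array([np.cos(a),np.sin(a)]);ey=np.array([-ex[1],ex[0]])
F={n:c+k*94*ex for n,k in dict(sd=1.5,rol=.5,lev=-.5,tape=-1.5).items()}
E
python3 - <<'E'
from h import *
from foam import *
print({k:np.round(v,1) for k,v in F.items()},ex,ey)
d=cam('top'); g=d['pixels'].astype(int); W=d['W']
m=(g[...,0]-g[...,2]>40)&(W[...,2]>.008)&(W[...,1]>.26)&(W[...,1]<.37)&(W[...,0]>.4)&(W[...,0]<.56)
q=(W[m][:,:2]*1000).astype(np.float32); r=cv2.minAreaRect(q); print(len(q),r,np.round(cv2.boxPoints(r)))
E
python3 to.py 542 133.5 200 168.2
```

```text
{'sd': array([528.1, -23.4]), 'rol': array([ 537., -117.]), 'lev': array([ 545.8, -210.6]), 'tape': array([ 554.7, -304.2])} [-0.09410831  0.99556196] [-0.99556196 -0.09410831]
222 ((476.490966796875, 315.9021911621094), (94.26834106445312, 15.438522338867188), 8.052360534667969) [[429. 317.]
 [431. 302.]
 [524. 315.]
 [522. 330.]]
dp [-49.88 -39.92   2.24] twist -1.0 t 0.2 force [0.1 0.1 0.8] w 0.0871 gf 0.0
```

```bash
python3 -m jog '[{"dp":[-25,-20,0],"twist":0,"fingers":1},{"dp":[-50,-40,2],"twist":-1,"fingers":1},{"dp":[-50,-40,2],"twist":-1,"fingers":1},{"dp":[-50,-40,2],"twist":-1,"fingers":1},{"dp":[-50,-40,2],"twist":-1,"fingers":1},{"dp":[-50,-40,2],"twist":-1,"fingers":1},{"dp":[-50,-40,2],"twist":-1,"fingers":1},{"dp":[-50,-40,2],"twist":-1,"fingers":1}]' 25; python3 to.py 542 133.5 150 168.2
```

```text
time_s: 1.2
tool_pos: [0.4564, 0.2411, 0.2075]
tool_rot: [180.0, 0.0, 168.2]
force: [1.4, 0.5, -0.3]
grip_width: 0.087
grasp_force: 0.0
dp [-10.57  -8.79   5.75] twist -0.0 t 1.2 force [ 1.4  0.5 -0.3] w 0.087 gf 0.0
```

```bash
python3 -m jog '[{"dp":[-10.6,-8.8,3],"twist":0,"fingers":1},{"dp":[-10.6,-8.8,5],"twist":0,"fingers":1},{"dp":[-10.6,-8.8,5],"twist":0,"fingers":1},{"dp":[-10.6,-8.8,5],"twist":0,"fingers":1},{"dp":[-10.6,-8.8,5],"twist":0,"fingers":1},{"dp":[-10.6,-8.8,5],"twist":0,"fingers":1}]'; python3 to.py 542 133.5 14 168.2
python3 - <<'E'
from h import *
cam('wrist','w1.png')
E
```

```text
time_s: 1.95
tool_pos: [0.5409, 0.1369, 0.1582]
tool_rot: [179.9, 0.0, 168.3]
force: [0.4, -0.0, 0.1]
grip_width: 0.0872
grasp_force: 0.0
dp [-0.17 -0.33 14.42] twist 0.1 t 1.95 force [ 0.4 -0.   0.1] w 0.0872 gf 0.0
```

View pics/w1.png

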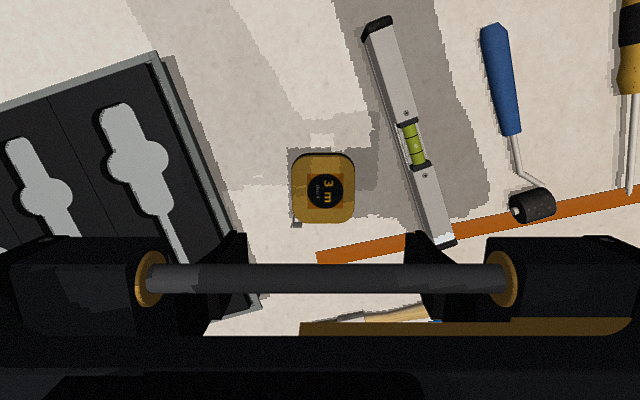

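The wrist view shows the tape measure squared up between the fingers at (324,188), with its hook at (297,224) as expected. I'll descend.

```bash
python3 -m jog '[{"dp":[-0.2,-0.3,5],"twist":0,"fingers":1},{"dp":[-0.2,-0.3,10],"twist":0,"fingers":1},{"dp":[-0.2,-0.3,13],"twist":0,"fingers":1},{"dp":[-0.2,-0.3,14],"twist":0,"fingers":1},{"dp":[-0.2,-0.3,14],"twist":0,"fingers":1},{"dp":[-0.2,-0.3,14],"twist":0,"fingers":1},{"dp":[-0.2,-0.3,14],"twist":0,"fingers":1}]'; python3 to.py 542 133.5 14 168.2
```

```text
time_s: 2.88
tool_pos: [0.5437, 0.1321, 0.0189]
tool_rot: [179.9, 0.1, 168.2]
force: [-0.1, 0.0, 0.3]
grip_width: 0.0868
grasp_force: 0.0
dp [0.19 0.11 0.49] twist -0.0 t 2.875 force [-0.1  0.   0.3] w 0.0868 gf 0.0
```

Close and then lift.

```bash
python3 -m jog '[{"dp":[0.2,0.1,0.5],"twist":0,"fingers":1},{"dp":[0.2,0.1,0.5],"twist":0,"fingers":1},{"dp":[0.2,0.1,0.5],"twist":0,"fingers":0.5},{"dp":[0.2,0.1,0.5],"twist":0,"fingers":0.5},{"dp":[0.2,0.1,0.5],"twist":0,"fingers":0.5},{"dp":[0.2,0.1,0.5],"twist":0,"fingers":0.5},{"dp":[0.2,0.1,0.5],"twist":0,"fingers":0.5},{"dp":[0.2,0.1,0.5],"twist":0,"fingers":0.5}]' 25; python3 to.py 554.7 -304.2 120 185.4
```

```text
time_s: 3.88
tool_pos: [0.5409, 0.1331, 0.0125]
tool_rot: [180.0, 0.0, 168.2]
force: [-0.3, -0.7, -0.5]
grip_width: 0.0592
grasp_force: 25.0
dp [-10.31 -42.52 -10.76] twist -17.2 t 3.875 force [-0.3 -0.7 -0.5] w 0.0592 gf 25.0
```

```bash
python3 -m jog '[{"dp":[0,0,-6],"twist":0,"fingers":0.5},{"dp":[0,0,-11],"twist":0,"fingers":0.5},{"dp":[-2.5,-10.5,-11],"twist":-6,"fingers":0.5},{"dp":[-5,-21,-11],"twist":-12,"fingers":0.5},{"dp":[-7.5,-31,-11],"twist":-17.2,"fingers":0.5},{"dp":[-10.3,-42.5,-11],"twist":-17.2,"fingers":0.5},{"dp":[-10.3,-42.5,-11],"twist":-17.2,"fingers":0.5},{"dp":[-10.3,-42.5,-11],"twist":-17.2,"fingers":0.5}]'; python3 to.py 554.7 -304.2 60 185.4
```

```text
time_s: 4.88
tool_pos: [0.5521, -0.2434, 0.1222]
tool_rot: [180.0, -0.0, -174.6]
force: [0.1, 0.9, -2.1]
grip_width: 0.0595
grasp_force: 25.0
dp [ 0.31 -6.08  6.22] twist -0.0 t 4.875 force [ 0.1  0.9 -2.1] w 0.0595 gf 25.0
```

```bash
python3 -m jog '[{"dp":[0.3,-5,1],"twist":0,"fingers":0.5},{"dp":[0.3,-5,4],"twist":0,"fingers":0.5},{"dp":[0.3,-5,6],"twist":0,"fingers":0.5},{"dp":[0.3,-5,6],"twist":0,"fingers":0.5},{"dp":[0.3,-5,6],"twist":0,"fingers":0.5},{"dp":[0.3,-5,6],"twist":0,"fingers":0.5},{"dp":[0.3,-5,6],"twist":0,"fingers":0.5}]'; python3 to.py 554.7 -304.2 33 185.4;  python3 - <<'E'
from h import *
cam('top','t1.png')
im=cam('wrist')['pixels']; 
cv2.imwrite('pics/w2.png',im)
E
```

```text
time_s: 5.75
tool_pos: [0.5549, -0.2918, 0.0634]
tool_rot: [-180.0, 0.1, -174.6]
force: [-0.8, -0.1, -0.8]
grip_width: 0.0595
grasp_force: 25.0
dp [ 0.14 -1.23  3.04] twist 0.0 t 5.75 force [-0.8 -0.1 -0.8] w 0.0595 gf 25.0
```

View pics/w2.png

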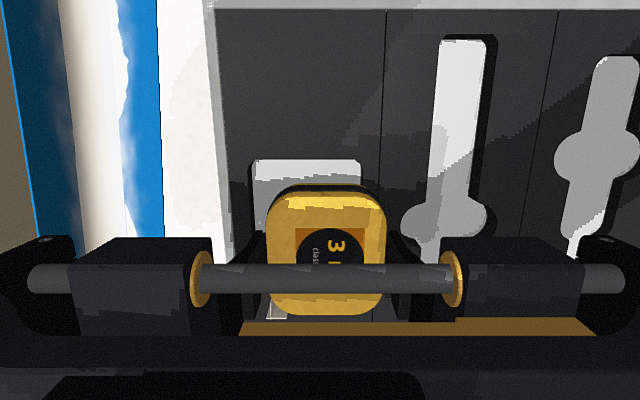

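The tape at (326,250) is aligned with its pocket, whose light floor shows from 250 to 362 px. It still has 12 mm to go sideways, as computed.

```bash
python3 -m jog '[{"dp":[0.1,-1.2,0],"twist":0,"fingers":0.5},{"dp":[0.1,-1.2,0],"twist":0,"fingers":0.5},{"dp":[0.1,-1.2,0.5],"twist":0,"fingers":0.5},{"dp":[0.1,-1.2,1],"twist":0,"fingers":0.5},{"dp":[0.1,-1.2,1],"twist":0,"fingers":0.5},{"dp":[0.1,-1.2,1],"twist":0,"fingers":0.5}]'; python3 to.py 554.7 -304.2 33 185.4
```

```text
time_s: 6.6
tool_pos: [0.5544, -0.3038, 0.0523]
tool_rot: [180.0, -0.0, -174.6]
force: [-0.9, 0.6, -1.4]
grip_width: 0.0593
grasp_force: 25.0
dp [-0.03 -0.05  1.93] twist -0.0 t 6.6 force [-0.9  0.6 -1.4] w 0.0593 gf 25.0
```

```bash
python3 -m jog '[{"dp":[0,0,0.6],"twist":0,"fingers":0.5},{"dp":[0,0,1.2],"twist":0,"fingers":0.5},{"dp":[0,0,1.6],"twist":0,"fingers":0.5},{"dp":[0,0,1.9],"twist":0,"fingers":0.5},{"dp":[0,0,1.9],"twist":0,"fingers":0.5},{"dp":[0,0,1.9],"twist":0,"fingers":0.5},{"dp":[0,0,1.9],"twist":0,"fingers":0.5}]'; python3 to.py 554.7 -304.2 33 185.4
```

```text
time_s: 7.48
tool_pos: [0.5545, -0.304, 0.0336]
tool_rot: [-180.0, 0.0, -174.6]
force: [0.2, 0.1, -1.6]
grip_width: 0.0594
grasp_force: 25.0
dp [-0.02 -0.02  0.06] twist -0.0 t 7.475 force [ 0.2  0.1 -1.6] w 0.0594 gf 25.0
```

```bash
python3 -m jog '[{"dp":[0,0,0.1],"twist":0,"fingers":0.9},{"dp":[0,0,0.1],"twist":0,"fingers":0.9},{"dp":[0,0,0.1],"twist":0,"fingers":0.9},{"dp":[0,0,0],"twist":0,"fingers":0.9},{"dp":[0,0,-5],"twist":0,"fingers":0.9},{"dp":[0,0,-10],"twist":0,"fingers":0.9},{"dp":[0,0,-12],"twist":0,"fingers":0.9},{"dp":[0,0,-12],"twist":0,"fingers":0.9}]'; python3 to.py 512 224.7 130 189.3
python3 - <<'E'
from h import *
d=cam('top'); W=d['W']; g=d['pixels'].astype(int)
m=(W[...,2]>.036)&(W[...,2]<.058)&(W[...,1]<-.25)&(W[...,1]>-.36)&(W[...,0]>.5)&(W[...,0]<.61)&(g[...,2]-g[...,0]>40)
q=W[m]*1000; r=cv2.minAreaRect(q[:,:2].astype(np.float32)); print(len(q),r,np.percentile(q[:,2],[10,50,90]))
E
```

```text
time_s: 8.48
tool_pos: [0.5551, -0.3043, 0.1547]
tool_rot: [-179.9, 0.2, -174.6]
force: [-0.3, 0.1, -0.9]
grip_width: 0.0786
grasp_force: 0.0
dp [-0.66 53.07  2.42] twist -3.9 t 8.475 force [-0.3  0.1 -0.9] w 0.0786 gf 0.0
170 ((541.2251586914062, -288.9954833984375), (74.12516784667969, 38.574951171875), 39.93025207519531) [45.47189336 47.83138198 50.09477975]
```

```bash
python3 -m jog '[{"dp":[-0.7,30,0],"twist":-4,"fingers":0.9},{"dp":[-0.7,53,0],"twist":-4,"fingers":0.9},{"dp":[-0.7,53,0],"twist":-4,"fingers":0.9},{"dp":[-0.7,53,0],"twist":-4,"fingers":0.9},{"dp":[-0.7,53,0],"twist":-4,"fingers":0.9},{"dp":[-0.7,53,0],"twist":-4,"fingers":0.9},{"dp":[-0.7,53,0],"twist":-4,"fingers":0.7},{"dp":[-0.7,53,0],"twist":-4,"fingers":0.7}]'; python3 to.py 512 224.7 100 189.3
python3 - <<'E'
from h import *
d=cam('top'); W=d['W']; g=d['pixels'].astype(int)
m=(W[...,2]>.036)&(W[...,2]<.058)&(W[...,1]<-.25)&(W[...,1]>-.36)&(W[...,0]>.5)&(W[...,0]<.61)
q=W[m]*1000; r=cv2.minAreaRect(q[:,:2].astype(np.float32)); print(len(q),r,np.percentile(q[:,2],[10,50,90]))
E
```

```text
time_s: 9.52
tool_pos: [0.5122, 0.1961, 0.151]
tool_rot: [-179.9, -0.2, -170.6]
force: [0.6, -0.2, 0.3]
grip_width: 0.0662
grasp_force: 0.0
dp [-0.47  2.83  5.1 ] twist 0.1 t 9.525 force [ 0.6 -0.2  0.3] w 0.0662 gf 0.0
701 ((555.9669189453125, -301.274169921875), (74.4507827758789, 62.71220779418945), 3.7231833934783936) [44.72731486 48.01284023 50.47764121]
```

```bash
python3 -m jog '[{"dp":[-0.2,2.2,2],"twist":0,"fingers":0.6},{"dp":[-0.2,2.2,5],"twist":0,"fingers":0.6},{"dp":[-0.2,2.2,5],"twist":0,"fingers":0.6},{"dp":[-0.2,2.2,5],"twist":0,"fingers":0.6},{"dp":[-0.2,2.2,5],"twist":0,"fingers":0.6},{"dp":[-0.2,2.2,5],"twist":0,"fingers":0.6}]'; python3 to.py 512 224.7 16 189.3
```

```text
time_s: 10.32
tool_pos: [0.5131, 0.2165, 0.1044]
tool_rot: [180.0, 0.1, -170.7]
force: [-0.1, -0.8, 0.3]
grip_width: 0.0523
grasp_force: 0.0
dp [-0.01  0.83  8.84] twist 0.0 t 10.325 force [-0.1 -0.8  0.3] w 0.0523 gf 0.0
```

```bash
python3 -m jog '[{"dp":[0,0.8,3],"twist":0,"fingers":0.7},{"dp":[0,0.8,5],"twist":0,"fingers":0.7},{"dp":[0,0.8,8],"twist":0,"fingers":0.7},{"dp":[0,0.8,8.8],"twist":0,"fingers":0.7},{"dp":[0,0.8,8.8],"twist":0,"fingers":0.7},{"dp":[0,0.8,8.8],"twist":0,"fingers":0.7},{"dp":[0,0.8,8.8],"twist":0,"fingers":0.7}]'; python3 to.py 512 224.7 16 189.3
```

```text
time_s: 11.2
tool_pos: [0.512, 0.2248, 0.0166]
tool_rot: [180.0, 0.1, -170.6]
force: [0.1, 0.3, -0.2]
grip_width: 0.0607
grasp_force: 0.0
dp [-0.   -0.01  0.06] twist 0.1 t 11.2 force [ 0.1  0.3 -0.2] w 0.0607 gf 0.0
```

```bash
python3 -m jog '[{"dp":[0,0,0],"twist":0,"fingers":0.15},{"dp":[0,0,0],"twist":0,"fingers":0.15},{"dp":[0,0,0],"twist":0,"fingers":0.15},{"dp":[0,0,0],"twist":0,"fingers":0.15},{"dp":[0,0,0],"twist":0,"fingers":0.15},{"dp":[0,0,0],"twist":0,"fingers":0.15},{"dp":[0,0,-3],"twist":0,"fingers":0.15},{"dp":[0,0,-8],"twist":0,"fingers":0.15}]' 30; python3 to.py 545.8 -210.6 110 185.4
```

```text
time_s: 12.2
tool_pos: [0.5093, 0.2236, 0.0942]
tool_rot: [-179.9, -0.3, -170.6]
force: [1.2, 0.2, -1.1]
grip_width: 0.022
grasp_force: 30.0
dp [  3.49 -43.43  -1.48] twist 4.0 t 12.2 force [ 1.2  0.2 -1.1] w 0.022 gf 30.0
```

```bash
python3 -m jog '[{"dp":[0,0,-3],"twist":0,"fingers":0.15},{"dp":[3.5,-43.4,-3],"twist":4,"fingers":0.15},{"dp":[3.5,-43.4,-3],"twist":4,"fingers":0.15},{"dp":[3.5,-43.4,-3],"twist":4,"fingers":0.15},{"dp":[3.5,-43.4,-3],"twist":4,"fingers":0.15},{"dp":[3.5,-43.4,-3],"twist":4,"fingers":0.15},{"dp":[3.5,-43.4,-3],"twist":4,"fingers":0.15},{"dp":[3.5,-43.4,-3],"twist":4,"fingers":0.15}]'; python3 to.py 545.8 -210.6 70 185.4
```

```text
time_s: 13.2
tool_pos: [0.5473, -0.2113, 0.1254]
tool_rot: [180.0, 0.0, -174.6]
force: [0.6, 0.1, -1.3]
grip_width: 0.0218
grasp_force: 30.0
dp [0.14 0.08 5.54] twist -0.0 t 13.2 force [ 0.6  0.1 -1.3] w 0.0218 gf 30.0
```

```bash
python3 -m jog '[{"dp":[0.1,0,3],"twist":0,"fingers":0.15},{"dp":[0.1,0,5.5],"twist":0,"fingers":0.15},{"dp":[0.1,0,5.5],"twist":0,"fingers":0.15},{"dp":[0.1,0,5.5],"twist":0,"fingers":0.15},{"dp":[0.1,0,5.5],"twist":0,"fingers":0.15},{"dp":[0.1,0,5.5],"twist":0,"fingers":0.15}]'; python3 to.py 545.8 -210.6 35 185.4;  python3 - <<'E'
from h import *
cam('wrist','w3.png')
E
```

```text
time_s: 13.95
tool_pos: [0.5471, -0.2096, 0.0714]
tool_rot: [-180.0, 0.1, -174.6]
force: [0.2, 0.8, -1.3]
grip_width: 0.022
grasp_force: 30.0
dp [ 0.14 -0.08  3.64] twist -0.0 t 13.95 force [ 0.2  0.8 -1.3] w 0.022 gf 30.0
```

View pics/w3.png

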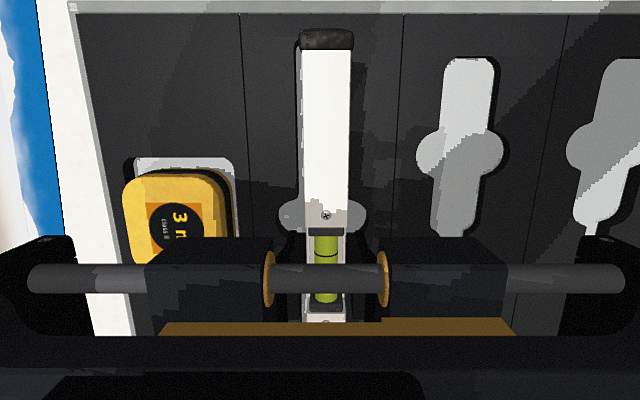

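The level at x≈325 px is in line with its slot, whose scoops span 280 to 367. The tape sits in its pocket.

```bash
python3 -m jog '[{"dp":[0.1,-0.1,1],"twist":0,"fingers":0.15},{"dp":[0.1,-0.1,2],"twist":0,"fingers":0.15},{"dp":[0.1,-0.1,2.6],"twist":0,"fingers":0.15},{"dp":[0.1,-0.1,3.2],"twist":0,"fingers":0.15},{"dp":[0.1,-0.1,3.7],"twist":0,"fingers":0.15},{"dp":[0.1,-0.1,3.7],"twist":0,"fingers":0.15},{"dp":[0.1,-0.1,3.7],"twist":0,"fingers":0.15}]'; python3 to.py 545.8 -210.6 35 185.4
```

```text
time_s: 14.88
tool_pos: [0.5456, -0.2108, 0.0336]
tool_rot: [-180.0, 0.0, -174.6]
force: [-0.1, 0.3, -0.5]
grip_width: 0.0223
grasp_force: 30.0
dp [-0.02  0.02 -0.14] twist -0.0 t 14.875 force [-0.1  0.3 -0.5] w 0.0223 gf 30.0
```

Seated. I'll release, lift, and head for the roller.

```bash
python3 -m jog '[{"dp":[0,0,0],"twist":0,"fingers":0.6},{"dp":[0,0,0],"twist":0,"fingers":0.6},{"dp":[0,0,0],"twist":0,"fingers":0.6},{"dp":[0,0,0],"twist":0,"fingers":0.6},{"dp":[0,0,-5],"twist":0,"fingers":0.6},{"dp":[0,0,-10],"twist":0,"fingers":0.6},{"dp":[0,0,-12],"twist":0,"fingers":0.6}]'; python3 to.py 477 316 120 188
```

```text
time_s: 15.75
tool_pos: [0.5469, -0.2115, 0.1567]
tool_rot: [-179.9, 0.3, -174.6]
force: [1.3, -0.1, -0.6]
grip_width: 0.0522
grasp_force: 0.0
dp [ 2.05 53.18  3.59] twist -2.6 t 15.75 force [ 1.3 -0.1 -0.6] w 0.0522 gf 0.0
```

```bash
python3 -m jog '[{"dp":[2,53,0],"twist":-2.6,"fingers":0.6},{"dp":[2,53,0],"twist":-2.6,"fingers":0.6},{"dp":[2,53,0],"twist":-2.6,"fingers":0.6},{"dp":[2,53,0],"twist":-2.6,"fingers":0.6},{"dp":[2,53,0],"twist":-2.6,"fingers":0.6},{"dp":[2,53,0],"twist":-2.6,"fingers":0.6},{"dp":[2,53,0],"twist":-2.6,"fingers":0.6},{"dp":[2,53,0],"twist":-2.6,"fingers":0.6}]'; python3 to.py 477 316 60 188
```

```text
time_s: 16.75
tool_pos: [0.479, 0.2866, 0.1528]
tool_rot: [-180.0, -0.0, -172.0]
force: [1.6, 0.2, -0.1]
grip_width: 0.0523
grasp_force: 0.0
dp [-0.22  2.94  9.28] twist -0.0 t 16.75 force [ 1.6  0.2 -0.1] w 0.0523 gf 0.0
```

```bash
python3 -m jog '[{"dp":[0,2.2,3],"twist":0,"fingers":0.6},{"dp":[0,2.2,6],"twist":0,"fingers":0.6},{"dp":[0,2.2,9],"twist":0,"fingers":0.6},{"dp":[0,2.2,9],"twist":0,"fingers":0.6},{"dp":[0,2.2,9],"twist":0,"fingers":0.6},{"dp":[0,2.2,9],"twist":0,"fingers":0.6}]'; python3 to.py 477 316 9 188;python3 - <<'E'
from h import *
cam('wrist','w4.png')
E
```

```text
time_s: 17.5
tool_pos: [0.4778, 0.3074, 0.065]
tool_rot: [179.9, 0.1, -172.0]
force: [-1.1, -0.7, 0.1]
grip_width: 0.0522
grasp_force: 0.0
dp [-0.03  0.86  5.6 ] twist -0.0 t 17.5 force [-1.1 -0.7  0.1] w 0.0522 gf 0.0
```

View pics/w4.png

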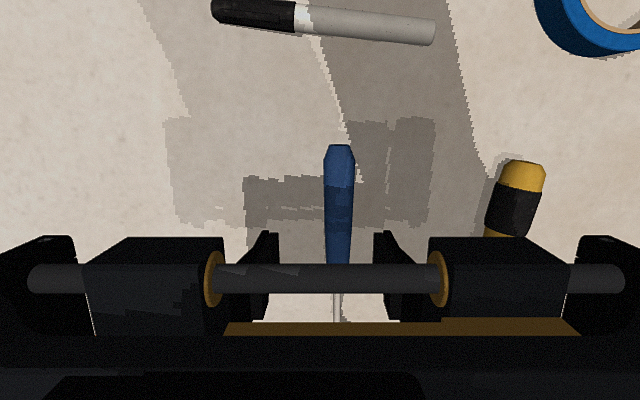

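The roller handle at x≈339 px runs along the finger plane and is about 9 mm off to the right, which matches the computed correction. I'll go down to it.

```bash
python3 -m jog '[{"dp":[0,0.8,1],"twist":0,"fingers":0.6},{"dp":[0,0.8,3],"twist":0,"fingers":0.6},{"dp":[0,0.8,5],"twist":0,"fingers":0.6},{"dp":[0,0.8,5.6],"twist":0,"fingers":0.6},{"dp":[0,0.8,5.6],"twist":0,"fingers":0.6},{"dp":[0,0.8,5.6],"twist":0,"fingers":0.6},{"dp":[0,0.8,5.6],"twist":0,"fingers":0.6}]'; python3 to.py 477 316 9 188
```

```text
time_s: 18.42
tool_pos: [0.4762, 0.3151, 0.0083]
tool_rot: [180.0, 0.1, -172.0]
force: [-0.3, 0.5, 0.0]
grip_width: 0.0521
grasp_force: 0.0
dp [-0.09  0.08 -0.07] twist -0.0 t 18.425 force [-0.3  0.5  0. ] w 0.0521 gf 0.0
```

```bash
python3 -m jog '[{"dp":[0,0,0],"twist":0,"fingers":0.15},{"dp":[0,0,0],"twist":0,"fingers":0.15},{"dp":[0,0,0],"twist":0,"fingers":0.15},{"dp":[0,0,0],"twist":0,"fingers":0.15},{"dp":[0,0,0],"twist":0,"fingers":0.15},{"dp":[0,0,0],"twist":0,"fingers":0.15}]' 35; python3 -c "
from foam import *
print(F['rol']-4*ex+45*ey)"
```

```text
time_s: 19.18
tool_pos: [0.4757, 0.3148, 0.0075]
tool_rot: [180.0, 0.0, -172.0]
force: [-0.3, -0.5, 0.7]
grip_width: 0.0185
grasp_force: 35.0
[ 492.55305412 -125.22570962]
```

```bash
python3 -m jog '[{"dp":[0,0,-2],"twist":0,"fingers":0.15},{"dp":[0,0,-5],"twist":0,"fingers":0.15},{"dp":[0,0,-9],"twist":0,"fingers":0.15},{"dp":[0,0,-11],"twist":0,"fingers":0.15},{"dp":[0,0,-11],"twist":0,"fingers":0.15}]' 35; python3 to.py 491 -125.4 110 185.4
python3 - <<'E'
from h import *
cam('side','s4.png')
d=cam('side'); W=d['W']; m=(W[...,1]>.26)&(W[...,1]<.38)&(W[...,0]>.57)&(W[...,0]<.64)&(W[...,2]>.06); q=W[m]; print(m.sum(), np.percentile(q[:,2],[1,50,99]) if m.sum() else '')
cv2.imwrite('pics/s4c.png',cv2.resize(d['pixels'][150:350,200:450],None,fx=2,fy=2))
E
```

```text
time_s: 19.8
tool_pos: [0.4766, 0.3153, 0.1189]
tool_rot: [179.9, 0.2, -172.0]
force: [-0.1, -0.1, -1.8]
grip_width: 0.0183
grasp_force: 35.0
dp [  4.69 -43.84   0.8 ] twist 2.6 t 19.8 force [-0.1 -0.1 -1.8] w 0.0183 gf 35.0
308 [0.11036789 0.12996262 0.14053987]
```

View pics/s4c.png

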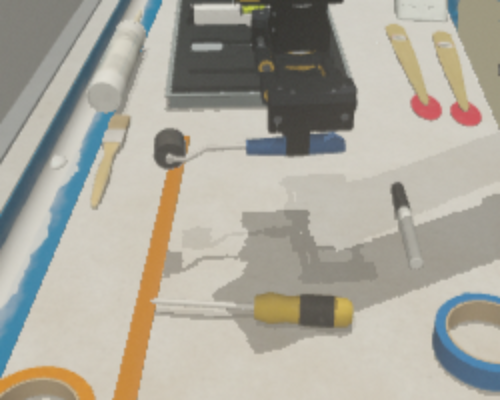

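The roller is held level: the roller end's z runs from 110 to 141 mm, as expected. I'll traverse to the tray.

```bash
python3 -m jog '[{"dp":[4.7,-43.8,0],"twist":2.6,"fingers":0.15},{"dp":[4.7,-43.8,0],"twist":2.6,"fingers":0.15},{"dp":[4.7,-43.8,0],"twist":2.6,"fingers":0.15},{"dp":[4.7,-43.8,0],"twist":2.6,"fingers":0.15},{"dp":[4.7,-43.8,0],"twist":2.6,"fingers":0.15},{"dp":[4.7,-43.8,0],"twist":2.6,"fingers":0.15},{"dp":[4.7,-43.8,0],"twist":2.6,"fingers":0.15},{"dp":[4.7,-43.8,0],"twist":2.6,"fingers":0.15}]'; python3 to.py 491 -125.4 60 185.4
```

```text
time_s: 20.9
tool_pos: [0.4881, -0.1316, 0.1163]
tool_rot: [-179.9, -0.1, -175.2]
force: [-0.1, 1.6, -1.2]
grip_width: 0.0191
grasp_force: 35.0
dp [-0.36  0.6   5.62] twist -0.6 t 20.9 force [-0.1  1.6 -1.2] w 0.0191 gf 35.0
```

```bash
python3 -m jog '[{"dp":[0,0,2],"twist":0,"fingers":0.15},{"dp":[0,0,4],"twist":0,"fingers":0.15},{"dp":[0,0,5],"twist":0,"fingers":0.15},{"dp":[0,0,5],"twist":0,"fingers":0.15},{"dp":[0,0,5],"twist":0,"fingers":0.15}]'; python3 to.py 491 -125.4 32 185.4;python3 - <<'E'
from h import *
cam('wrist','w5.png')
E
```

```text
time_s: 21.52
tool_pos: [0.4904, -0.1255, 0.0678]
tool_rot: [-180.0, 0.0, -174.6]
force: [-0.2, 0.0, -1.0]
grip_width: 0.0187
grasp_force: 35.0
dp [-0.06 -0.    3.58] twist -0.0 t 21.525 force [-0.2  0.  -1. ] w 0.0187 gf 35.0
```

View pics/w5.png

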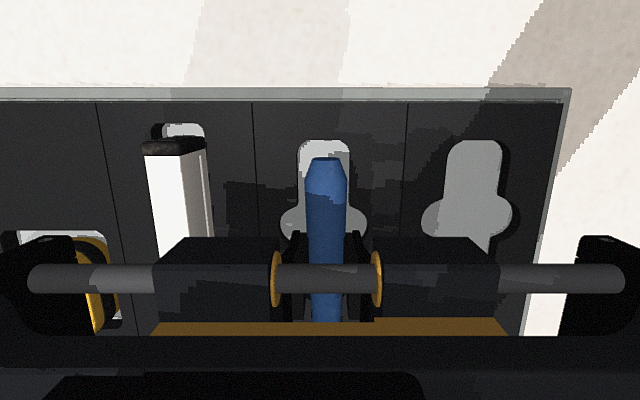

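The handle at x≈326 px is centred on its cut-out (298 to 350), so I'll lower it.

```bash
python3 -m jog '[{"dp":[-0.1,0,1],"twist":0,"fingers":0.15},{"dp":[-0.1,0,2],"twist":0,"fingers":0.15},{"dp":[-0.1,0,2.6],"twist":0,"fingers":0.15},{"dp":[-0.1,0,3.2],"twist":0,"fingers":0.15},{"dp":[-0.1,0,3.6],"twist":0,"fingers":0.15},{"dp":[-0.1,0,3.6],"twist":0,"fingers":0.15},{"dp":[-0.1,0,3.6],"twist":0,"fingers":0.15}]'; python3 to.py 491 -125.4 31 185.4
```

```text
time_s: 22.45
tool_pos: [0.4911, -0.1256, 0.0316]
tool_rot: [-180.0, 0.0, -174.6]
force: [-0.2, 0.1, -1.7]
grip_width: 0.0184
grasp_force: 35.0
dp [0.01 0.02 0.06] twist -0.0 t 22.45 force [-0.2  0.1 -1.7] w 0.0184 gf 35.0
```

```bash
python3 -m jog '[{"dp":[0,0,0],"twist":0,"fingers":0.5},{"dp":[0,0,0],"twist":0,"fingers":0.5},{"dp":[0,0,0],"twist":0,"fingers":0.5},{"dp":[0,0,0],"twist":0,"fingers":0.5},{"dp":[0,0,-5],"twist":0,"fingers":0.5},{"dp":[0,0,-10],"twist":0,"fingers":0.6},{"dp":[0,0,-12],"twist":0,"fingers":0.6},{"dp":[0,0,-12],"twist":0,"fingers":0.6}]'; python3 to.py 469.6 435 120 177.1
```

```text
time_s: 23.45
tool_pos: [0.4922, -0.1257, 0.153]
tool_rot: [-180.0, 0.2, -174.6]
force: [-0.3, -0.4, -0.8]
grip_width: 0.052
grasp_force: 0.0
dp [-2.99 56.03  3.31] twist 8.3 t 23.45 force [-0.3 -0.4 -0.8] w 0.052 gf 0.0
```

```bash
python3 -m jog '[{"dp":[-3,56,0],"twist":8.3,"fingers":0.7},{"dp":[-3,56,0],"twist":8.3,"fingers":0.7},{"dp":[-3,56,0],"twist":8.3,"fingers":0.7},{"dp":[-3,56,0],"twist":8.3,"fingers":0.7},{"dp":[-3,56,0],"twist":8.3,"fingers":0.7},{"dp":[-3,56,0],"twist":8.3,"fingers":0.7},{"dp":[-3,56,0],"twist":8.3,"fingers":0.7},{"dp":[-3,56,0],"twist":8.3,"fingers":0.7}]'; python3 to.py 469.6 435 60 177.1;  python3 - <<'E'
from h import *
d=cam('top'); g=d['pixels'].astype(int); W=d['W']
m=(g[...,2]-g[...,0]>60)&(W[...,2]>.008)&(W[...,1]>.39)&(W[...,1]<.47)&(W[...,0]>.4)&(W[...,0]<.56)&(W[...,2]<.04)
q=(W[m][:,:2]*1000).astype(np.float32); print(len(q),cv2.minAreaRect(q)) if len(q)>20 else print(len(q))
m=(g[...,0]-g[...,2]>40)&(W[...,2]>.03)&(W[...,1]<-.08)&(W[...,1]>-.16)&(W[...,0]>.4)&(W[...,0]<.56)
q=W[m]*1000; print('roller handle',len(q),cv2.minAreaRect(q[:,:2].astype(np.float32)),np.percentile(q[:,2],[10,50,90]))
m=(W[...,2]>.05)&(W[...,1]<-.17)&(W[...,1]>-.25)&(W[...,0]>.41)&(W[...,0]<.68)
q=W[m]*1000; print('level',len(q),cv2.minAreaRect(q[:,:2].astype(np.float32)),np.percentile(q[:,2],[10,50,90]))
m=(W[...,2]>.042)&(W[...,1]<-.09)&(W[...,1]>-.16)&(W[...,0]>.57)&(W[...,0]<.68)
q=W[m]*1000; print('roller',len(q),cv2.minAreaRect(q[:,:2].astype(np.float32)),np.percentile(q[:,2],[10,50,95]))
from foam import *
print(F['rol']-4*ex+46*ey,F['rol']-80*ey,F['lev'])
E
```

```text
time_s: 24.45
tool_pos: [0.4699, 0.3722, 0.1493]
tool_rot: [-179.9, -0.1, 177.1]
force: [0.7, -0.9, -0.0]
grip_width: 0.0607
grasp_force: 0.0
dp [0.34 6.28 8.92] twist -0.0 t 24.45 force [ 0.7 -0.9 -0. ] w 0.0607 gf 0.0
7
roller handle 257 ((492.0813293457031, -123.84384155273438), (95.41522979736328, 17.29969024658203), 3.7359023094177246) [37.20817943 40.28781873 42.56354311]
level 720 ((546.0593872070312, -208.33401489257812), (212.1071014404297, 21.970638275146484), 5.630674362182617) [53.03692669 56.01697734 58.11427949]
roller 153 ((615.8408813476562, -107.98747253417969), (28.555429458618164, 30.715818405151367), 5.4032392501831055) [45.23860506 50.4805463  55.00501519]
[ 491.55749216 -125.31981793] [ 616.62186644 -109.4799226 ] [ 545.82309073 -210.59141234]
```

All three placed tools read within about 2.5 mm of home and at the right heights. Next is the screwdriver.

```bash
python3 -m jog '[{"dp":[0.3,5,2],"twist":0,"fingers":0.7},{"dp":[0.3,5,5],"twist":0,"fingers":0.7},{"dp":[0.3,5,9],"twist":0,"fingers":0.7},{"dp":[0.3,5,9],"twist":0,"fingers":0.7},{"dp":[0.3,5,9],"twist":0,"fingers":0.7},{"dp":[0.3,5,9],"twist":0,"fingers":0.7}]'; python3 to.py 469.6 435 5 177.1;python3 - <<'E'
from h import *
cam('wrist','w6.png')
E
```

```text
time_s: 25.25
tool_pos: [0.4715, 0.4218, 0.0633]
tool_rot: [179.9, 0.1, 177.1]
force: [-0.2, -0.5, 0.6]
grip_width: 0.061
grasp_force: 0.0
dp [0.27 1.3  5.84] twist -0.0 t 25.25 force [-0.2 -0.5  0.6] w 0.061 gf 0.0
```

View pics/w6.png

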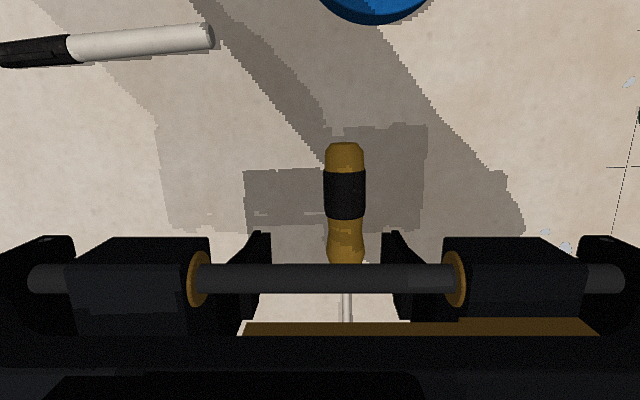

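The screwdriver at x≈345 px is parallel to the fingers and about 13 mm off to the side, as computed. I'll descend.

```bash
python3 -m jog '[{"dp":[0.2,1.3,0.5],"twist":0,"fingers":0.75},{"dp":[0.2,1.3,2],"twist":0,"fingers":0.75},{"dp":[0.2,1.3,4.5],"twist":0,"fingers":0.75},{"dp":[0.2,1.3,5.8],"twist":0,"fingers":0.75},{"dp":[0.2,1.3,5.8],"twist":0,"fingers":0.75},{"dp":[0.2,1.3,5.8],"twist":0,"fingers":0.75},{"dp":[0.2,1.3,5.8],"twist":0,"fingers":0.75}]'; python3 to.py 469.6 435 5 177.1
```

```text
time_s: 26.18
tool_pos: [0.4693, 0.4343, 0.0037]
tool_rot: [180.0, 0.0, 177.1]
force: [0.4, 0.2, 0.2]
grip_width: 0.0654
grasp_force: 0.0
dp [-0.02  0.07 -0.13] twist -0.0 t 26.175 force [0.4 0.2 0.2] w 0.0654 gf 0.0
```

```bash
python3 -m jog '[{"dp":[0,0,0],"twist":0,"fingers":0.15},{"dp":[0,0,0],"twist":0,"fingers":0.15},{"dp":[0,0,0],"twist":0,"fingers":0.15},{"dp":[0,0,0],"twist":0,"fingers":0.15},{"dp":[0,0,0],"twist":0,"fingers":0.15},{"dp":[0,0,0],"twist":0,"fingers":0.15},{"dp":[0,0,0],"twist":0,"fingers":0.15}]' 35; python3 -c "
from foam import *
print(F['sd']+45*ey)"
```

```text
time_s: 27.05
tool_pos: [0.4692, 0.4342, 0.0035]
tool_rot: [180.0, 0.0, 177.1]
force: [-0.2, 1.3, 0.2]
grip_width: 0.0277
grasp_force: 34.9
[483.33043941 -27.66063709]
```

I'll regrip 5 mm nearer to y=+50 and a little higher, so that the fingers fit the scoops with room to spare.

```bash
python3 -m jog '[{"dp":[0,0,0],"twist":0,"fingers":0.5},{"dp":[0,0,0],"twist":0,"fingers":0.5},{"dp":[0.5,0.1,-0.35],"twist":0,"fingers":0.5},{"dp":[0.5,0.1,-0.35],"twist":0,"fingers":0.5},{"dp":[0.5,0.1,-0.35],"twist":0,"fingers":0.15},{"dp":[0.5,0.1,-0.35],"twist":0,"fingers":0.15},{"dp":[0.5,0.1,-0.35],"twist":0,"fingers":0.15},{"dp":[0.5,0.1,-0.35],"twist":0,"fingers":0.15}]' 35
```

```text
time_s: 28.05
tool_pos: [0.4643, 0.4353, 0.0069]
tool_rot: [-180.0, 0.0, 177.1]
force: [0.7, -0.7, -0.5]
grip_width: 0.0273
grasp_force: 35.0
```

```bash
python3 -m jog '[{"dp":[0,0,-2],"twist":0,"fingers":0.15},{"dp":[0,0,-5],"twist":0,"fingers":0.15},{"dp":[0,0,-9],"twist":0,"fingers":0.15},{"dp":[0,0,-11],"twist":0,"fingers":0.15},{"dp":[0,0,-11],"twist":0,"fingers":0.15}]' 35
python3 - <<'E'
from h import *
from foam import *
print(F['sd']+50*ey)
d=cam('side'); W=d['W']; o=env.get_obs(); print(o['tool_pos'])
for a,b in((.43,.445),(.54,.56),(.58,.60)):
    m=(W[...,1]>.39)&(W[...,1]<.48)&(W[...,0]>a)&(W[...,0]<b)&(W[...,2]>.06)&(W[...,2]<.15); q=W[m]; print(m.sum(),np.round(np.percentile(q,[5,50,95],axis=0),4) if m.sum() else '')
E
```

```text
time_s: 28.68
tool_pos: [0.4651, 0.4363, 0.1192]
tool_rot: [179.8, 0.1, 177.1]
force: [0.5, 1.0, 0.1]
grip_width: 0.0277
grasp_force: 35.0
[478.35262959 -28.13117866]
[0.46420081 0.43541214 0.11715085]
64 [[0.4312 0.4469 0.1188]
 [0.4378 0.4506 0.1278]
 [0.4447 0.4524 0.1343]]
39 [[0.5417 0.4314 0.125 ]
 [0.5489 0.4334 0.128 ]
 [0.5591 0.4358 0.1302]]
38 [[0.5804 0.429  0.1252]
 [0.5912 0.4323 0.1286]
 [0.5986 0.4341 0.1301]]
```

```bash
python3 to.py 478.2 -28.1 115 185.4
```

```text
dp [ -3.76 -46.22   0.19] twist -8.3 t 28.725 force [ 0.3 -0.1 -2. ] w 0.0274 gf 35.0
```

```bash
python3 -m jog '[{"dp":[-3.8,-46.2,0],"twist":-8.3,"fingers":0.15},{"dp":[-3.8,-46.2,0],"twist":-8.3,"fingers":0.15},{"dp":[-3.8,-46.2,0],"twist":-8.3,"fingers":0.15},{"dp":[-3.8,-46.2,0],"twist":-8.3,"fingers":0.15},{"dp":[-3.8,-46.2,0],"twist":-8.3,"fingers":0.15},{"dp":[-3.8,-46.2,0],"twist":-8.3,"fingers":0.15},{"dp":[-3.8,-46.2,0],"twist":-8.3,"fingers":0.15},{"dp":[-3.8,-46.2,0],"twist":-8.3,"fingers":0.15}]'; python3 to.py 478.2 -28.1 60 185.4
```

```text
time_s: 29.72
tool_pos: [0.4768, -0.0323, 0.1153]
tool_rot: [-179.9, -0.2, -174.9]
force: [0.3, 0.7, -1.0]
grip_width: 0.0273
grasp_force: 35.0
dp [-0.19  0.41  5.53] twist -0.3 t 29.725 force [ 0.3  0.7 -1. ] w 0.0273 gf 35.0
```

```bash
python3 -m jog '[{"dp":[0,0,2],"twist":0,"fingers":0.15},{"dp":[0,0,4],"twist":0,"fingers":0.15},{"dp":[0,0,4.7],"twist":0,"fingers":0.15},{"dp":[0,0,4.7],"twist":0,"fingers":0.15},{"dp":[0,0,4.7],"twist":0,"fingers":0.15},{"dp":[0,0,4.7],"twist":0,"fingers":0.15}]'; python3 to.py 478.2 -28.1 29.5 185.4;python3 - <<'E'
from h import *
cam('wrist','w7.png')
d=cam('side'); cv2.imwrite('pics/s7.png',cv2.resize(d['pixels'][120:240,220:420],None,fx=3,fy=3))
E
```

```text
time_s: 30.48
tool_pos: [0.4791, -0.0278, 0.0705]
tool_rot: [180.0, 0.1, -174.6]
force: [-0.4, 1.0, -2.0]
grip_width: 0.0276
grasp_force: 35.0
dp [ 0.1  -0.02  4.1 ] twist -0.0 t 30.475 force [-0.4  1.  -2. ] w 0.0276 gf 35.0
```

View pics/w7.png

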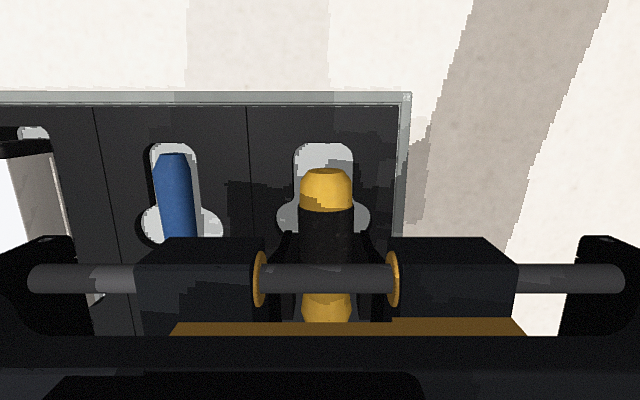

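View pics/s7.png

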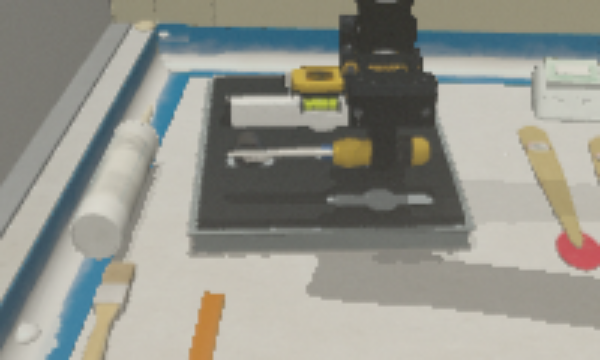

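In the wrist view the handle at x≈326 px is centred on its cut-out (293 to 354, scoops 277 to 370). The side view shows the screwdriver level. I'll lower it.

```bash
python3 -m jog '[{"dp":[0,0,1.2],"twist":0,"fingers":0.15},{"dp":[0.1,0,2.2],"twist":0,"fingers":0.15},{"dp":[0.1,0,3],"twist":0,"fingers":0.15},{"dp":[0.1,0,3.5],"twist":0,"fingers":0.15},{"dp":[0.1,0,3.9],"twist":0,"fingers":0.15},{"dp":[0.1,0,4.1],"twist":0,"fingers":0.15},{"dp":[0.1,0,4.1],"twist":0,"fingers":0.15},{"dp":[0.1,0,4.1],"twist":0,"fingers":0.15}]'; python3 to.py 478.2 -28.1 29 185.4
```

```text
time_s: 31.58
tool_pos: [0.4779, -0.028, 0.0292]
tool_rot: [180.0, 0.0, -174.6]
force: [0.1, -0.3, -0.1]
grip_width: 0.0273
grasp_force: 35.0
dp [-0.03 -0.01  0.02] twist -0.0 t 31.575 force [ 0.1 -0.3 -0.1] w 0.0273 gf 35.0
```

```bash
python3 -m jog '[{"dp":[0,0,0],"twist":0,"fingers":0.4},{"dp":[0,0,0],"twist":0,"fingers":0.4},{"dp":[0,0,0],"twist":0,"fingers":0.4},{"dp":[0,0,-1],"twist":0,"fingers":0.4},{"dp":[0,0,-4],"twist":0,"fingers":0.5},{"dp":[0,0,-10],"twist":0,"fingers":0.6},{"dp":[0,0,-14],"twist":0,"fingers":0.6},{"dp":[0,0,-14],"twist":0,"fingers":0.6}]'
```

```text
time_s: 32.58
tool_pos: [0.4802, -0.028, 0.1731]
tool_rot: [179.9, 0.5, -174.6]
force: [0.7, 1.0, -0.5]
grip_width: 0.0515
grasp_force: 0.0
```

```bash
python3 -m jog '[{"dp":[0,15,0],"twist":0,"fingers":0.6},{"dp":[0,30,0],"twist":0,"fingers":0.6},{"dp":[0,30,0],"twist":0,"fingers":0.6},{"dp":[0,30,0],"twist":0,"fingers":0.6},{"dp":[0,30,0],"twist":0,"fingers":0.6},{"dp":[0,30,0],"twist":0,"fingers":0.6},{"dp":[0,30,0],"twist":0,"fingers":0.6}]'
python3 - <<'E'
from h import *
from foam import *
d=cam('top'); g=d['pixels'].astype(int); W=d['W']
cv2.imwrite('pics/t9.png',cv2.resize(d['pixels'][120:300,200:520],None,fx=2.4,fy=2.4))
def rep(n,zlo,y0,y1,x0,x1):
    m=(W[...,2]>zlo)&(W[...,2]<.08)&(W[...,1]<y1)&(W[...,1]>y0)&(W[...,0]>x0)&(W[...,0]<x1)
    q=W[m]*1000; print(n,len(q),cv2.minAreaRect(q[:,:2].astype(np.float32)),np.percentile(q[:,2],[10,50,95]))
rep('sd handle',.037,-.06,.005,.415,.54); rep('roller handle',.036,-.15,-.09,.42,.55);rep('roller',.042,-.15,-.09,.58,.67)
rep('level',.05,-.25,-.17,.41,.68); rep('tape',.038,-.35,-.26,.5,.62)
print(F['sd']+50*ey)
E
```

```text
time_s: 33.45
tool_pos: [0.4492, 0.2694, 0.168]
tool_rot: [-179.9, -0.1, -174.6]
force: [-0.3, 0.2, -0.1]
grip_width: 0.0523
grasp_force: 0.0
sd handle 407 ((485.38092041015625, -25.260066986083984), (107.4061050415039, 27.840517044067383), 5.495343208312988) [39.49185248 45.58253257 49.64499401]
roller handle 288 ((495.96160888671875, -121.89381408691406), (108.18106079101562, 20.115406036376953), 7.4514594078063965) [37.19935392 39.55673823 43.27874826]
roller 155 ((615.48876953125, -108.57357788085938), (29.486549377441406, 36.790496826171875), 9.646018981933594) [44.50533147 50.91148257 54.57167938]
level 708 ((546.1387329101562, -207.88035583496094), (212.30799865722656, 22.077022552490234), 5.462307453155518) [53.12373697 56.00782692 58.92399935]
tape 690 ((555.94482421875, -300.9293212890625), (74.19235229492188, 61.36195755004883), 3.6704437732696533) [45.10259084 48.08858716 50.92876035]
[478.35262959 -28.13117866]
```

View pics/t9.png

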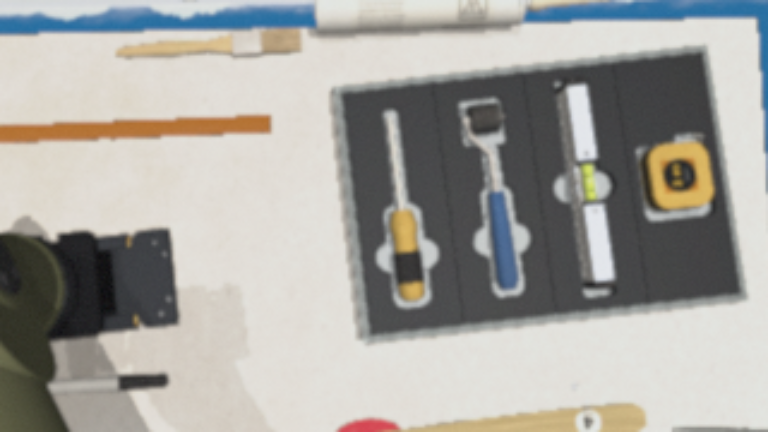

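The top view shows all four tools down in their cut-outs: screwdriver (407,255), roller (500,205), level (590,185) and tape (680,175). The brush and marker have not moved, and the gripper is clear.

```bash
python3 -c "
from cell import env
print(env.sign_off())"
```

```text
the job is handed in; nothing more can be done
None
```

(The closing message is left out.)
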